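# Move the condiment row to the wooden rack in reverse order

## Task

The wooden rack is going to be used from the other side of the table, so move the four condiments from the cork coasters on the steel tray into the wells of the wooden rack in reverse order: the one that was leftmost goes into the rightmost well, the next into the well beside it, and so on, until the one that was rightmost stands in the leftmost well. Stand each one upright and flat on the floor of its well and leave it there. Do not knock any of them over, and leave the garlic bulb at the end of the tray where it is.

Things in the scene. Friction and masses are not known exactly. Their poses are not given: they have to be found in the camera images.
- spice_jar: the slim glass spice jar with a black screw cap, 40 mm in diameter, 105 mm tall, 0.11 kg (rigid, masses vary by a quarter). Origin at the centre of its underside, z up. Round, so any yaw does; good to grip from above across its side about 65 mm above the underside. At the start it stands on coaster_1 on the steel tray.
- squat_jar: the wide squat glass jar with a dark flat lid, 65 mm in diameter, 86 mm tall, 0.33 kg (rigid, masses vary by a quarter). Origin at the centre of its underside, z up. Round, so any yaw does; good to grip from above across its side about 52 mm above the underside. At the start it stands on coaster_2 on the steel tray.
- pepper_mill: the dark wooden pepper mill with a small steel ball on top, 45 mm in diameter, 118 mm tall, 0.18 kg (rigid, masses vary by a quarter). Origin at the centre of its underside, z up. Round, so any yaw does; good to grip from above across its side about 52 mm above the underside. At the start it stands on coaster_3 on the steel tray.
- sugar_shaker: the brushed metal sugar shaker with a domed pierced top, 54 mm in diameter (57 mm at the top from 66 to 78 mm height), 88 mm tall, 0.2 kg (rigid, masses vary by a quarter). Origin at the centre of its underside, z up. Round, so any yaw does; good to grip from above across its side about 46 mm above the underside. At the start it stands on coaster_4 on the steel tray.
- coaster_1: fixed round cork coaster, 78 mm in diameter, 5 mm thick, on the steel tray under spice_jar, which starts centred on it within 5 mm. Origin at the centre of its underside, 6 mm above the table (top at 11 mm), z up; y along the row, to the robot's left (within 0.17 rad of world +y). The tray is 120 by 360 mm, its rim 13 mm high.
- coaster_2: fixed round cork coaster, 78 mm in diameter, 5 mm thick, on the steel tray under squat_jar, which starts centred on it within 5 mm. Origin at the centre of its underside, 6 mm above the table (top at 11 mm), z up; y along the row, to the robot's left (within 0.17 rad of world +y). The coasters lie in one straight row, 85 mm apart, in an order that changes.
- coaster_3: fixed round cork coaster, 78 mm in diameter, 5 mm thick, on the steel tray under pepper_mill, which starts centred on it within 5 mm. Origin at the centre of its underside, 6 mm above the table (top at 11 mm), z up; y along the row, to the robot's left (within 0.17 rad of world +y). Tray and rack may change places: either may be the nearer; they lie nearly parallel, coasters opposite wells within 25 mm.
- coaster_4: fixed round cork coaster, 78 mm in diameter, 5 mm thick, on the steel tray under sugar_shaker, which starts centred on it within 5 mm. Origin at the centre of its underside, 6 mm above the table (top at 11 mm), z up; y along the row, to the robot's left (within 0.17 rad of world +y). The coaster stays and marks the original place.
- wooden_rack: fixed light-wood rack, 108 (x) by 376 mm (y). Origin: centre of its underside, on the table; z up, y along it to the robot's left (within 0.14 rad of world +y). Four empty round wells, 77 mm wide, 6 mm deep, dark-stained floors, at x = 0, y = +127.5, +42.5, -42.5, -127.5 mm; floor 8 mm, top face 14 mm above the table. End boards 34 mm high; thin dowels along x = +-50 mm, tops 27 mm high.
- garlic: loose garlic bulb, 60 mm wide, 59 mm tall, on the table beyond the left end of the steel tray. A bystander. Origin at the centre of its underside.
Things that resemble listed ones, but are neither listed nor needed, are in the scene too. Leave any blue, turquoise or yellow look-alike of the spice_jar alone.

How it is judged:
By the outcome, as a careful person would: the job done as asked, in the order asked, and still so for the second after the job is handed in, with the robot touching nothing.
It also fails if it takes over 104 s, if anything falls off the work surface, if the arm or the gripper's body presses on something with over 40 N, if the wrist force passes 120 N, or if a joint passes its speed limit or range.

## Robot

A 6-joint arm with a two-finger parallel gripper is mounted at the origin on a cart in front of the work surface, level with it; the furniture and walls round the work are solid. World frame = base frame: x ahead of the robot, y to its left, z up, the work surface at z = 0. Lengths are in m, angles in rad, forces in N, time in s.
With the tool pointing down it reaches from about 0.425 to 0.925 m from the base axis. Payload 12.5 kg.
Tool frame: the origin (TCP) lies between the finger pads; the fingertips stand 8 mm ahead of it and the grasp point (between the pads) lies 11 mm behind it; z points along the fingers, y is the line along which they close (so a half turn about z gives the same grasp; the last joint's range is limited). The gripper opens to 85 mm and grips with 20 to 120 N. Pads are 22 mm wide; open, the fingers measure 114 mm over their backs; the gripper's body (76 mm by 85 mm) begins 54 mm behind the grasp point. The pads swing forward as they close: fully open they stand 13 mm farther back than shut.
Start: joints at [1.158, 0.491, 1.559, -0, 1.092, -0.106], TCP at [0.189, 0.596, 0.239] pointing down, gripper open.
Joint ranges: [-3.1, 3.1], [-0.84, 2.19], [0.05, 2.79], [-1.13, 4.28], [0.06, 2.93], [-2.69, 2.69]. Speed limits (rad/s): [2.22, 2.22, 2.79, 3.14, 3.14, 3.14].

## Interface

Orientations are given as a rotation vector (axis times angle).
In Python, from station import env gives the robot as it stands. The module is installed in compiled form; this text tells all that it offers.
- The arm moves only by the tool step_arm, never from a script. Its argument "steps" is a list of rows, each a list of 5 numbers: the closure, from 0 (fully open) to 1 (shut), then the shift along the tool's x, y, z in cm, then the turn about the tool's z in rad. A call has 1 to 10 rows; each row is the pose to reach, as a shift and turn from the pose commanded when the call began, along the tool's axes at that moment; what a row does not reach only later rows make up. A row lasts 1/12 s, in which the tool goes at most 41.7 mm and 7.16 degrees, less where a joint would pass 70% of its speed; a pose out of reach is approached as far as the arm can. A call with a gripper value outside its range is refused whole. The fingers move at their own pace and stop on an object; "squeeze" is the grip in N (left out, the last holds). Time passes only in rows, so rows that repeat a pose let the fingers close. It gives the time, the measured TCP pose, the force, the opening and the grip force at its end, in the units of the state.
- env.get_state(): the state, without advancing time (a new reading comes with each control period).
- env.grab_frame(name): name is "scene" or "top"; returns a dict with "frame" (420x560x3 uint8, red, green, blue), "fx", "fy", "cx", "cy" (pixels), "view" (4x4, takes a point from world to camera coordinates). Camera axes: x right, y down, z forward; pixel columns grow to the right and rows downward; lengths in m; the calibration is good to about 2 mm. A picture is of the moment at which its call begins. There is no depth.
- env.job_done(): hands the job in; it is judged then, once.
Trained networks look in the newest picture that a camera, given by its name, has taken for a name from the list of things; names that differ only in an ending like _2 or _b are one class to them, and where a whole thing is asked for, a point or a joint stands for the part that bears it (a point fixed in the world has none). Each returns a list of dicts, best first, with "p" (0 to 1); they miss things now and then, are a little off and sometimes report something else, mostly with a low value. They report only what shows in the picture. A call takes as long as a camera call. They do not tell look-alikes from the thing itself.
- env.search_frame(camera, thing): "extent" ([centre column, centre row, width, height] in pixels, round what is visible of it).
The state is a dict: "time_s": time; "joint_positions": joint angles; "qvel": joint speeds; "effort": joint torques, N m; "tcp_pos": TCP position; "tool_rot": TCP orientation; "wrist_force": force on the tool from outside, world axes, zero at the start; "ft_torque": the same for the moment, N m; "finger_gap": opening from 0.0 (shut) to 1.0 (fully open); "finger_force": force on a finger pad.
Only numpy, scipy, OpenCV 4.12 (cv2) and the standard library are available. Lean on these libraries where they do the work, as an engineer would, in place of code of your own. Each camera call takes 0.05 s, during which the arm holds its last target. There are 200 camera calls.

## Working session

There is one attempt and no reset: what is moved stays moved. The work goes in short steps, Python scripts to look and compute and a tool call to move; the robot and the scene stay as the last step left them, time stands still between calls to the robot, and variables do not carry over. Pictures are saved under pics/ and viewed, at most 14 in all, crops included, and the job is handed in when it is done.

Besides the shell and the picture viewer there is one more tool, called as name(argument=value, ...), one argument or row to a line, values as JSON. step_arm: Moves the arm, as the interface text tells. Its arguments: {"type":"object","properties":{"steps":{"type":"array","items":{"type":"array","items":{"type":"number"}}},"squeeze":{"type":"number"}},"required":["steps"]}

```bash
mkdir -p pics; python3 - <<'E'
from station import env
import cv2,numpy as np
for n in("scene","top"):
    f=env.grab_frame(n); cv2.imwrite(f"pics/{n}0.png",f["frame"][:,:,::-1]); np.savez(f"{n}.npz",**{k:np.array(v) for k,v in f.items()})
    print(n,f["fx"],f["fy"],f["cx"],f["cy"],np.array(f["view"]).round(4).tolist())
    for t in("spice_jar","squat_jar","pepper_mill","sugar_shaker","coaster_1","wooden_rack","garlic"):
        print(t,[(np.round(d["extent"]).tolist(),round(d["p"],2)) for d in env.search_frame(n,t)])
s=env.get_state();print(s)
E
```

```text
scene 491.66339164051993 491.66339164051993 280.3004323160682 212.62278014180396 [[0.8721, -0.489, 0.0151, -0.3946], [-0.2964, -0.5525, -0.7791, 0.2006], [0.3893, 0.675, -0.6268, 0.8716], [0.0, 0.0, 0.0, 1.0]]
spice_jar [([215.0, 183.0, 22.0, 49.0], 0.9), ([408.0, 237.0, 32.0, 54.0], 0.88), ([246.0, 169.0, 18.0, 50.0], 0.79), ([262.0, 320.0, 23.0, 61.0], 0.7), ([405.0, 257.0, 43.0, 28.0], 0.17)]
squat_jar [([326.0, 180.0, 27.0, 50.0], 0.6)]
pepper_mill [([352.0, 194.0, 23.0, 51.0], 0.61)]
sugar_shaker [([378.0, 219.0, 31.0, 41.0], 0.89), ([351.0, 195.0, 22.0, 51.0], 0.21)]
coaster_1 [([405.0, 256.0, 44.0, 27.0], 0.96), ([348.0, 216.0, 33.0, 21.0], 0.55), ([374.0, 237.0, 41.0, 28.0], 0.55), ([325.0, 199.0, 30.0, 10.0], 0.49)]
wooden_rack [([300.0, 263.0, 160.0, 144.0], 0.72)]
garlic [([296.0, 174.0, 21.0, 19.0], 0.66)]
top 517.2395190296203 517.2395190296203 280.63879678682093 211.10648345494502 [[-0.0014, -1.0, -0.0046, 0.0282], [-0.9991, 0.0016, -0.0413, 0.4697], [0.0413, 0.0045, -0.9991, 1.0897], [0.0, 0.0, 0.0, 1.0]]
spice_jar [([395.0, 293.0, 30.0, 22.0], 0.93), ([376.0, 118.0, 2
[... 505 characters left out ...]
0, 28.0], 0.73)]
{'time_s': 0.8, 'joint_positions': array([ 1.15839856e+00,  4.90870848e-01,  1.55890212e+00, -2.18246392e-05,
        1.09170687e+00, -1.05556707e-01]), 'qvel': array([ 0.00123438, -0.00085598, -0.00024797,  0.00190787,  0.00036814,
       -0.00107581]), 'effort': array([ 1.46509741e-03, -6.18219566e+01, -2.61841732e+01,  1.96692548e-05,
        3.24017528e-04,  2.71809860e-06]), 'tcp_pos': array([0.18874193, 0.59583126, 0.23934433]), 'tool_rot': array([4.80073333e-01, 3.10464729e+00, 1.63501439e-04]), 'wrist_force': array([1.03065088, 0.54995551, 0.76588586]), 'ft_torque': array([-0.00553915, -0.01011243, -0.02347589]), 'finger_force': 0.0, 'finger_gap': 1.0012640359615637}
```

```bash
python3 - <<'E'
import cv2
a=cv2.imread("pics/scene0.png");b=cv2.imread("pics/top0.png")
cv2.imwrite("pics/s1.png",cv2.resize(a[120:370,170:470],None,fx=2.4,fy=2.4,interpolation=cv2.INTER_CUBIC))
cv2.imwrite("pics/t1.png",cv2.resize(b[80:330,150:430],None,fx=2.4,fy=2.4,interpolation=cv2.INTER_CUBIC))
E
```

```text
(no output)
```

View pics/s1.png

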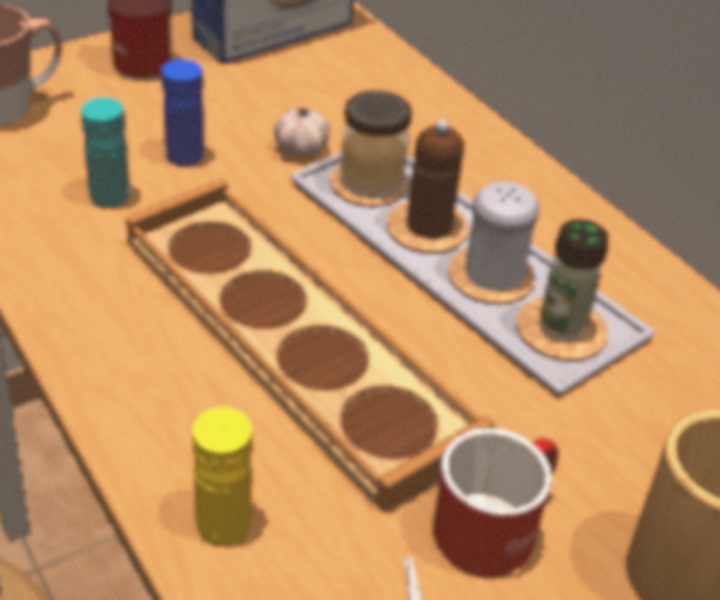

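View pics/t1.png

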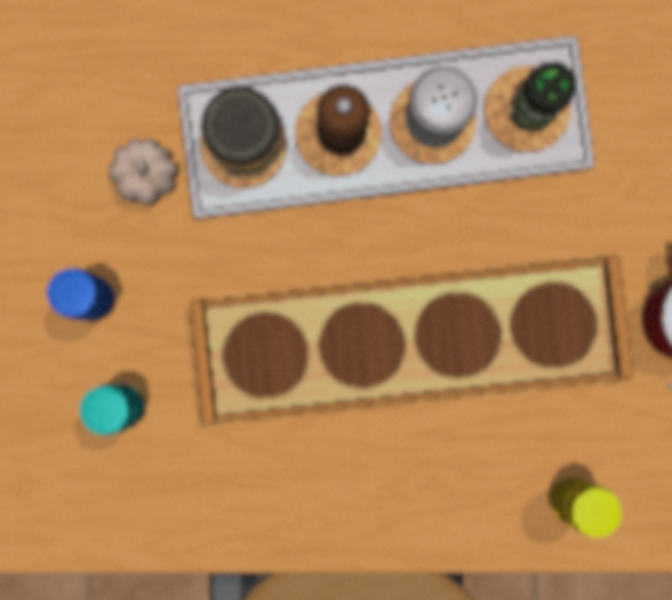

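The crops show the tray at the far side. From left to right it holds the squat jar (crop px 241,125), mill (343,104), shaker (442,92) and spice jar (549,89). The rack is nearer, with wells at (265,354), (362,345), (458,335) and (554,325).

Spice jar candidates in the top image:
- Blue at (183,206): decoy.
- Turquoise at (197,250): decoy.
- Yellow at (395,293): decoy.
- Glass with black cap at (376,118), on the tray: this is the one I want.

Next I'll measure positions and check them with an overlay.

```bash
cat > h.py <<'E'
import numpy as np,cv2
C={n:dict(np.load(f"{n}.npz")) for n in("scene","top")}
def proj(n,P):
    c=C[n];q=np.c_[np.atleast_2d(P),np.ones(len(np.atleast_2d(P)))]@c["view"].T
    return np.c_[c["fx"]*q[:,0]/q[:,2]+c["cx"],c["fy"]*q[:,1]/q[:,2]+c["cy"]]
def back(n,uv,z):
    c=C[n];R=c["view"][:3,:3];t=c["view"][:3,3]
    d=R.T@np.array([(uv[0]-c["cx"])/c["fx"],(uv[1]-c["cy"])/c["fy"],1]);o=-R.T@t
    return (o+d*(z-o[2])/d[2])[:2]
def ring(x,y,z,r):
    a=np.linspace(0,2*np.pi,40);return np.c_[x+r*np.cos(a),y+r*np.sin(a),0*a+z]
E
python3 - <<'E'
from h import *
o=lambda u,v:(u/2.4+150-.3,v/2.4+80-.3)
# wells: segment dark floors
im=C["top"]["frame"];hsv=cv2.cvtColor(im,cv2.COLOR_RGB2HSV)
W=[]
m=((im.sum(2)<290)).astype(np.uint8);m[:195]=0;m[255:]=0
n,l,s,c=cv2.connectedComponentsWithStats(m)
for i in range(1,n):
    if s[i,4]>500: print("well blob",s[i].tolist(),c[i].round(1));W.append(back("top",c[i],.008))
W=np.array(sorted(W,key=lambda p:-p[1]));print(W.round(4))
i=np.array([127.5,42.5,-42.5,-127.5])/1e3
p=np.polyfit(i,W,1);fit=np.outer(i,p[0])+p[1];print("rack",p.round(4),"yaw",np.arctan2(-p[0][0],p[0][1]),"fit",fit.round(4).tolist())
O={"squat":((241,125),.097,.0325),"mill":((343,104),.127,.0225),"sugar":((442,91),.090,.0285),"spice":((549,88),.116,.02)}
X={k:back("top",o(*v[0]),v[1]) for k,v in O.items()}
for k in X:print(k,X[k].round(4))
P=np.array(list(X.values()));q=np.polyfit(i,P,1);f2=np.outer(i,q[0])+q[1];print("row",q.round(4),(P-f2).round(4).tolist())
H={"squat":[(0,.0325),(.086,.0325)],"mill":[(0,.0225),(.08,.0225),(.118,.003)],"sugar":[(0,.027),(.072,.0285)],"spice":[(0,.02),(.105,.02)]}
for n,(x0,y0) in dict(scene=(170,120),top=(150,80)).items():
    b=C[n]["frame"][y0:y0+250,x0:x0+300,::-1];b=cv2.resize(b,None,fx=2.4,fy=2.4,interpolation=cv2.INTER_CUBIC)
    def dr(r,col):cv2.polylines(b,[((proj(n,r)-[x0,y0]+.5)*2.4).astype(int)],True,col,1)
    for w in fit: dr(ring(*w,.008,.0385),(255,255,0))
    for k,hh in H.items():
        for z,r in hh: dr(ring(*X[k],.011+z,r),(0,0,255))
    for w in f2: dr(ring(*w,.011,.039),(0,255,0))
    cv2.imwrite(f"pics/{n}_ov.png",b)
E
```

```text
well blob [0, 195, 62, 60, 3677] [ 30.1 224.4]
well blob [363, 198, 35, 34, 939] [380.2 215. ]
well blob [324, 203, 34, 34, 927] [340.4 219.2]
well blob [283, 207, 35, 34, 927] [300.3 223.3]
well blob [243, 211, 35, 34, 923] [260.1 227.5]
[[ 0.4423  0.5615]
 [ 0.435   0.0711]
 [ 0.4437 -0.0143]
 [ 0.4524 -0.0995]
 [ 0.4612 -0.1843]]Traceback (most recent call last):
  File "<stdin>", line 12, in <module>
    raise TypeError("expected x and y to have same length")
TypeError: expected x and y to have same length
```

```bash
cat > m.py <<'E'
from h import *
o=lambda u,v:(u/2.4+150-.3,v/2.4+80-.3)
W=np.array([back("top",c,.008) for c in((260.1,227.5),(300.3,223.3),(340.4,219.2),(380.2,215.))])
i=np.array([127.5,42.5,-42.5,-127.5])/1e3
p=np.polyfit(i,W,1);fit=np.outer(i,p[0])+p[1];print("rack",p.round(4),"yaw",np.arctan2(-p[0][0],p[0][1]),"fit",fit.round(4).tolist())
O={"squat":((241,125),.097,.0325),"mill":((343,104),.127,.0225),"sugar":((442,91),.090,.0285),"spice":((549,88),.116,.02)}
X={k:back("top",o(*v[0]),v[1]) for k,v in O.items()}
for k in X:print(k,X[k].round(4))
P=np.array(list(X.values()));q=np.polyfit(i,P,1);f2=np.outer(i,q[0])+q[1];print("row",q.round(4),(P-f2).round(4).tolist())
H={"squat":[(0,.0325),(.086,.0325)],"mill":[(0,.0225),(.08,.0225),(.118,.003)],"sugar":[(0,.027),(.072,.0285)],"spice":[(0,.02),(.105,.02)]}
for n,(x0,y0) in dict(scene=(170,120),top=(150,80)).items():
    b=C[n]["frame"][y0:y0+250,x0:x0+300,::-1];b=cv2.resize(b,None,fx=2.4,fy=2.4,interpolation=cv2.INTER_CUBIC)
    def dr(r,col):cv2.polylines(b,[((proj(n,r)-[x0,y0]+.5)*2.4).astype(int)],True,col,1)
    for w in fit: dr(ring(*w,.008,.0385),(255,255,0))
    for k,hh in H.items():
        for z,r in hh: dr(ring(*X[k],.011+z,r),(0,0,255))
    for w in f2: dr(ring(*w,.011,.039),(0,255,0))
    cv2.imwrite(f"pics/{n}_ov.png",b)
E
python3 m.py
```

```text
rack [[-0.1026  1.0019]
 [ 0.4481 -0.0567]] yaw 0.10206797065574963 fit [[0.435, 0.071], [0.4437, -0.0141], [0.4525, -0.0993], [0.4612, -0.1845]]
squat [0.6226 0.087 ]
mill [0.6334 0.0038]
sugar [ 0.6519 -0.0788]
spice [ 0.6484 -0.1623]
row [[-0.1126  0.9771]
 [ 0.6391 -0.0376]] [[-0.0021, -0.0], [-0.0009, -0.0001], [0.0081, 0.0003], [-0.0051, -0.0002]]
```

View pics/scene_ov.png

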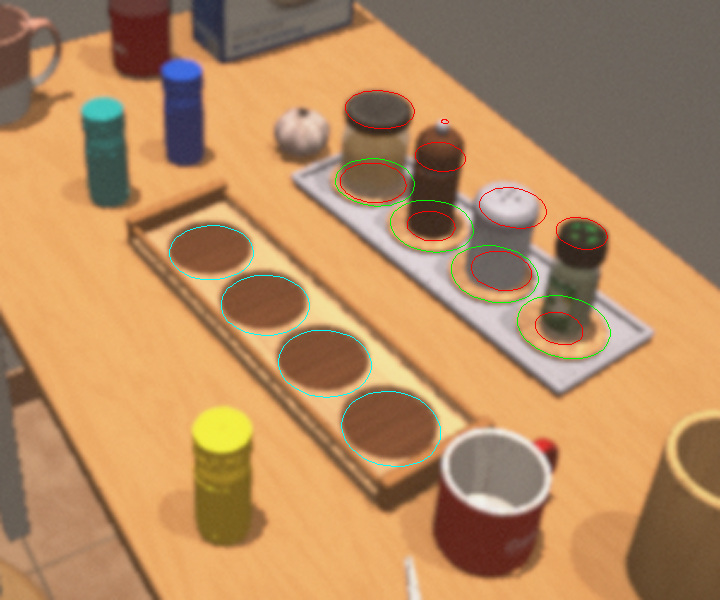

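View pics/top_ov.png

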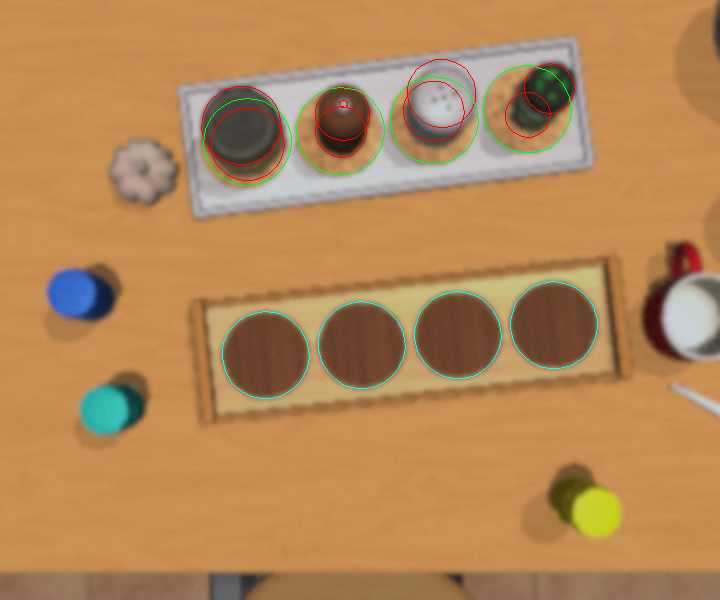

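The rack rings fit. The shaker estimate needs shifting by about 5 mm, and the spice jar base looks a little off. I'll check both in a close crop, which also confirms the identity of the spice jar.

```bash
cat > c.py <<'E'
from h import *
X={"squat":(.6226,.087),"mill":(.6330,.0036),"sugar":(.6465,-.0790),"spice":(.6484,-.1623)}
H={"squat":[(0,.0325),(.086,.031)],"mill":[(0,.0225),(.118,.003)],"sugar":[(0,.027),(.072,.0285)],"spice":[(0,.02),(.105,.019)]}
out=[]
for n,(x0,y0) in dict(scene=(305,145),top=(225,90)).items():
    w,h=(125,130) if n=="scene" else (170,72)
    s=3.8 if n=="scene" else 2.9*1.6
    b=C[n]["frame"][y0:y0+h,x0:x0+w,::-1];b=cv2.resize(b,None,fx=s,fy=s,interpolation=cv2.INTER_CUBIC)
    for k,hh in H.items():
        for z,r in hh: cv2.polylines(b,[((proj(n,ring(*X[k],.011+z,r))-[x0,y0]+.5)*s).astype(int)],True,(0,0,255),1)
    cv2.imwrite(f"pics/{n}_ov2.png",b)
E
python3 c.py
```

```text
(no output)
```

View pics/scene_ov2.png

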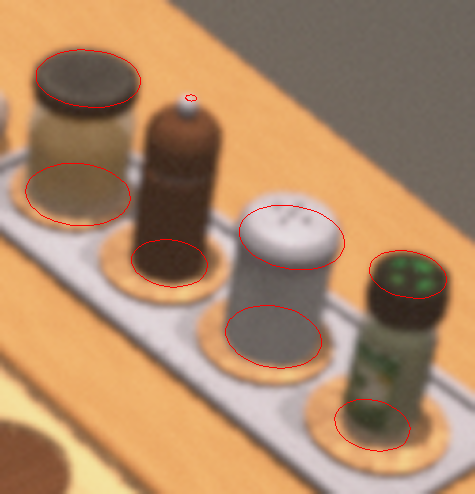

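View pics/top_ov2.png

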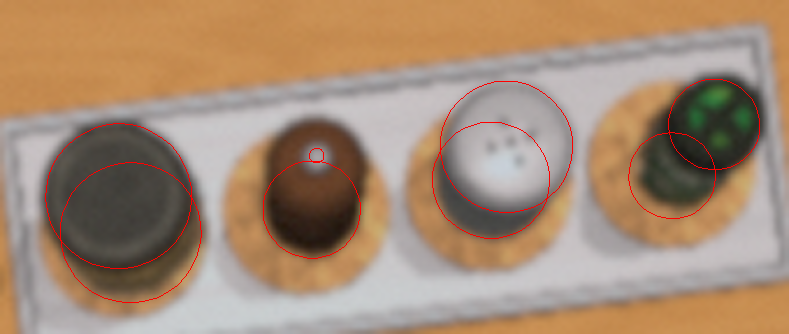

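Both crops confirm the glass jar with the black (green-speckled) cap, at top px (376,118). The overlays fit within about 2–5 mm. I'll write a helper for the shifts and start moving.

```bash
cat > d.py <<'E'
import sys,numpy as np
from scipy.spatial.transform import Rotation as R
from station import env
s=env.get_state();r=R.from_rotvec(s["tool_rot"]);t=np.array([float(a) for a in sys.argv[1:4]])
m=r.as_matrix();psi=np.arctan2(m[1,1],m[0,1])
print("shift cm",(100*(m.T@(t-s["tcp_pos"]))).round(2),"turn",round(psi-0.104,3),"tcp",s["tcp_pos"].round(4),"t",s["time_s"],"q",s["joint_positions"].round(2))
E
python3 d.py .6226 .087 .239
```

```text
shift cm [-5.673e+01 -3.540e+01  3.000e-02] turn 1.16 tcp [0.1887 0.5958 0.2393] t 0.8 q [ 1.16  0.49  1.56 -0.    1.09 -0.11]
```

step_arm(
  steps=[
    [0,-2,-1.2,0,0.1],
    [0,-5,-3.1,0,0.2],
    [0,-8.5,-5.3,0,0.3],
    [0,-12,-7.5,0,0.42],
    [0,-15.5,-9.7,0,0.54],
    [0,-19,-11.9,0,0.66],
    [0,-22.5,-14,0,0.78],
    [0,-26,-16.2,0,0.9],
    [0,-29.5,-18.4,0,1.02],
    [0,-33,-20.6,0,1.14],
  ],
  squeeze=40,
)

```text
time_s: 1.63
tcp_pos: [0.4421, 0.2981, 0.2396]
tool_rot: [2.086, 2.349, 0.001]
wrist_force: [0.3, -0.1, 0.5]
finger_gap: 1.002
finger_force: 0.0
```

```bash
python3 d.py .6226 .087 .2
```

```text
shift cm [-23.09  15.43   3.96] turn 0.014 tcp [0.4421 0.2981 0.2396] t 1.6333 q [0.47 0.36 1.78 0.   1.   0.35]
```

step_arm(
  steps=[
    [0,-3.5,2.3,0,0.02],
    [0,-7,4.7,0,0.02],
    [0,-10.4,7,0.5,0.02],
    [0,-13.7,9.2,1,0.02],
    [0,-17,11.4,2,0.02],
    [0,-19.5,13,3,0.02],
    [0,-21.5,14.4,4,0.02],
    [0,-22.7,15.2,4,0.02],
    [0,-23.1,15.4,4,0.02],
    [0,-23.1,15.4,4,0.02],
  ],
)

```text
time_s: 2.47
tcp_pos: [0.6227, 0.0893, 0.1996]
tool_rot: [2.104, 2.333, 0.0]
wrist_force: [-0.4, 0.5, 0.4]
finger_gap: 0.997
finger_force: 0.0
```

```bash
python3 d.py .6226 .087 .052
```

```text
shift cm [-0.23 -0.04 14.76] turn -0.001 tcp [0.6227 0.0893 0.1996] t 2.4667 q [ 0.04  0.54  1.59  0.    1.01 -0.07]
```

step_arm(
  steps=[
    [0,-0.2,0,2,0],
    [0,-0.2,0,5,0],
    [0,-0.2,0,8,0],
    [0,-0.2,0,10.5,0],
    [0,-0.2,0,12.5,0],
    [0,-0.2,0,14,0],
    [0,-0.2,0,14.8,0],
    [0,-0.2,0,14.9,0],
    [0.1,-0.2,0,14.9,0],
    [0.2,-0.2,0,14.9,0],
  ],
)

```text
time_s: 3.3
tcp_pos: [0.6231, 0.0882, 0.0517]
tool_rot: [2.101, 2.334, 0.002]
wrist_force: [-1.1, -0.5, 1.1]
finger_gap: 0.801
finger_force: 0.0
```

step_arm(
  steps=[
    [0.25,0,0,0,0],
    [0.3,0,0,0,0],
    [0.4,0,0,0,0],
    [0.5,0,0,0,0],
    [0.6,0,0,0,0],
    [0.6,0,0,0,0],
  ],
)

```text
time_s: 3.8
tcp_pos: [0.6231, 0.088, 0.0521]
tool_rot: [2.102, 2.333, 0.003]
wrist_force: [-2.1, 2.2, 6.0]
finger_gap: 0.746
finger_force: 42.8
```

step_arm(
  steps=[
    [0.7,0,0,-0.5,0],
    [0.7,0,0,-1.5,0],
    [0.7,0,0,-3.5,0],
    [0.7,0,0,-6,0],
    [0.7,0,0,-8.5,0],
    [0.7,0,0,-11,0],
    [0.7,0,0,-12.5,0],
    [0.7,0,0,-13.5,0],
    [0.7,-0.4,-0.3,-14,0],
    [0.7,-1.6,-1.2,-14,0],
  ],
  squeeze=40,
)

```text
time_s: 4.63
tcp_pos: [0.6127, 0.071, 0.1912]
tool_rot: [2.101, 2.334, 0.002]
wrist_force: [-1.4, -0.8, -4.7]
finger_gap: 0.751
finger_force: 45.6
```

```bash
python3 d.py .4612 -.1845 .192
```

```text
shift cm [-23.81 -17.75  -0.12] turn 0.001 tcp [0.6127 0.071  0.1912] t 4.6333 q [ 0.01  0.53  1.63  0.    0.98 -0.1 ]
```

step_arm(
  steps=[
    [0.7,-1.8,-1.3,0,0],
    [0.7,-4,-3,0,0],
    [0.7,-6.8,-5,0,0],
    [0.7,-9.8,-7.3,0,0],
    [0.7,-12.8,-9.5,0,0],
    [0.7,-15.8,-11.8,0,0],
    [0.7,-18.5,-13.8,0,0],
    [0.7,-20.8,-15.5,0,0],
    [0.7,-22.6,-16.8,0,0],
    [0.7,-23.6,-17.5,0,0],
  ],
)

```text
time_s: 5.47
tcp_pos: [0.4604, -0.1844, 0.1895]
tool_rot: [-2.104, -2.33, 0.001]
wrist_force: [0.4, -0.7, -4.0]
finger_gap: 0.748
finger_force: 45.6
```

step_arm(
  steps=[
    [0.7,0,0,0.5,0],
    [0.7,0,0,1.5,0],
    [0.7,0,0,3,0],
    [0.7,0,0,5,0],
    [0.7,0,0,7,0],
    [0.7,0,0,8,0],
    [0.7,0,0,8,0],
  ],
)

```text
time_s: 6.05
tcp_pos: [0.462, -0.1814, 0.1081]
tool_rot: [-2.099, -2.331, 0.001]
wrist_force: [0.3, 0.2, -3.6]
finger_gap: 0.745
finger_force: 45.8
```

```bash
python3 d.py .4612 -.1845 .049; python3 - <<'E'
from station import env
import cv2
from h import *
o=[]
for n,(x0,y0) in dict(scene=(260,200),top=(280,160)).items():
    f=env.grab_frame(n);b=cv2.resize(f["frame"][y0:y0+120,x0:x0+140,::-1],None,fx=2.8,fy=2.8,interpolation=cv2.INTER_CUBIC)
    cv2.polylines(b,[((proj(n,ring(.4612,-.1845,.014,.0385))-[x0,y0]+.5)*2.8).astype(int)],True,(255,255,0),1)
    o.append(b)
cv2.imwrite("pics/p1.png",np.hstack(o))
E
```

```text
shift cm [-0.32 -0.1   5.91] turn 0.001 tcp [ 0.462  -0.1814  0.1081] t 6.05 q [-0.51  0.5   2.    0.    0.64 -0.61]
```

View pics/p1.png

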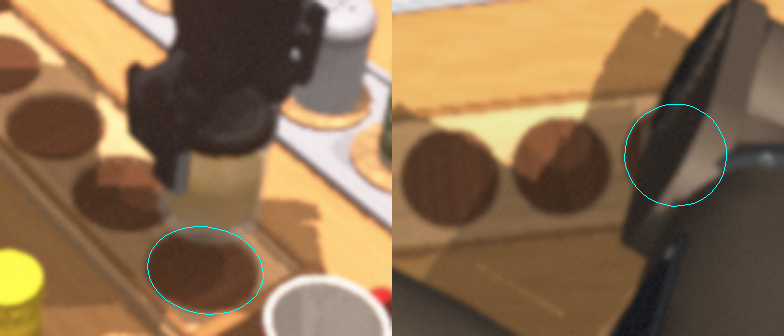

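The scene half shows the jar upright over the rightmost well, which is at about (205,270) in the crop. I'll lower it now.

step_arm(
  steps=[
    [0.7,-0.3,-0.1,1,0],
    [0.7,-0.3,-0.1,2.2,0],
    [0.7,-0.3,-0.1,3.4,0],
    [0.7,-0.3,-0.1,4.4,0],
    [0.7,-0.3,-0.1,5.1,0],
    [0.7,-0.3,-0.1,5.5,0],
    [0.7,-0.3,-0.1,5.7,0],
    [0.7,-0.3,-0.1,5.8,0],
    [0.7,-0.3,-0.1,5.8,0],
  ],
)

```text
time_s: 6.9
tcp_pos: [0.4623, -0.1856, 0.0524]
tool_rot: [2.103, 2.334, 0.0]
wrist_force: [-0.2, -0.6, -3.4]
finger_gap: 0.752
finger_force: 45.8
```

```bash
python3 d.py .4612 -.1845 .049
```

```text
shift cm [ 0.12 -0.1   0.34] turn 0.0 tcp [ 0.4623 -0.1856  0.0524] t 6.9 q [-0.51  0.6   2.03  0.    0.5  -0.62]
```

step_arm(
  steps=[
    [0.7,0,0,0.1,0],
    [0.7,0,0,0.2,0],
    [0.7,0,0,0.25,0],
    [0.7,0,0,0.25,0],
  ],
)

```text
time_s: 7.23
tcp_pos: [0.4622, -0.1855, 0.0498]
tool_rot: [2.103, 2.334, 0.0]
wrist_force: [-0.0, -0.6, -3.9]
finger_gap: 0.749
finger_force: 45.8
```

step_arm(
  steps=[
    [0.7,0,0,0.1,0],
    [0.7,0,0,0.2,0],
    [0.7,0,0,0.2,0],
  ],
)

```text
time_s: 7.48
tcp_pos: [0.4623, -0.1856, 0.049]
tool_rot: [2.102, 2.333, 0.0]
wrist_force: [-5.2, 1.3, 18.0]
finger_gap: 0.75
finger_force: 47.5
```

step_arm(
  steps=[
    [0.7,0,0,-0.1,0],
    [0.2,0,0,-0.1,0],
    [0.1,0,0,-0.1,0],
    [0,0,0,-0.1,0],
    [0,0,0,-0.1,0],
    [0,0,0,-1,0],
    [0,0,0,-3,0],
    [0,0,0,-6,0],
    [0,0,0,-10,0],
    [0,0,0,-14,0],
  ],
)

```text
time_s: 8.32
tcp_pos: [0.4616, -0.1852, 0.1895]
tool_rot: [-2.102, -2.333, 0.0]
wrist_force: [0.3, 0.3, -0.2]
finger_gap: 0.999
finger_force: 0.0
```

```bash
python3 d.py .633 .0036 .2
```

```text
shift cm [17.   19.01 -1.05] turn -0.0 tcp [ 0.4616 -0.1852  0.1895] t 8.3167 q [-0.51  0.38  1.92  0.    0.84 -0.62]
```

step_arm(
  steps=[
    [0,2,2.2,-1,0],
    [0,4.7,5.2,-1,0],
    [0,7.4,8.3,-1,0],
    [0,10.1,11.3,-1,0],
    [0,12.6,14.1,-1,0],
    [0,14.8,16.5,-1,0],
    [0,16.3,18.2,-1,0],
    [0,17,19,-1,0],
    [0,17,19,-1,0],
  ],
)

```text
time_s: 9.07
tcp_pos: [0.6342, 0.0047, 0.1978]
tool_rot: [2.101, 2.336, 0.0]
wrist_force: [-0.1, 0.5, -0.5]
finger_gap: 0.999
finger_force: 0.0
```

```bash
python3 d.py .633 .0036 .068;python3 - <<'E'
from station import env
import cv2
o=[]
for n,(x0,y0) in dict(scene=(300,130),top=(240,100)).items():
    f=env.grab_frame(n);o.append(cv2.resize(f["frame"][y0:y0+200,x0:x0+140,::-1],None,fx=2.8,fy=2.8,interpolation=cv2.INTER_CUBIC))
import numpy as np
cv2.imwrite("pics/p2.png",np.hstack(o))
E
```

```text
shift cm [-0.1  -0.13 12.98] turn 0.002 tcp [0.6342 0.0047 0.1978] t 9.0667 q [-0.1   0.55  1.58  0.    1.02 -0.2 ]
```

View pics/p2.png

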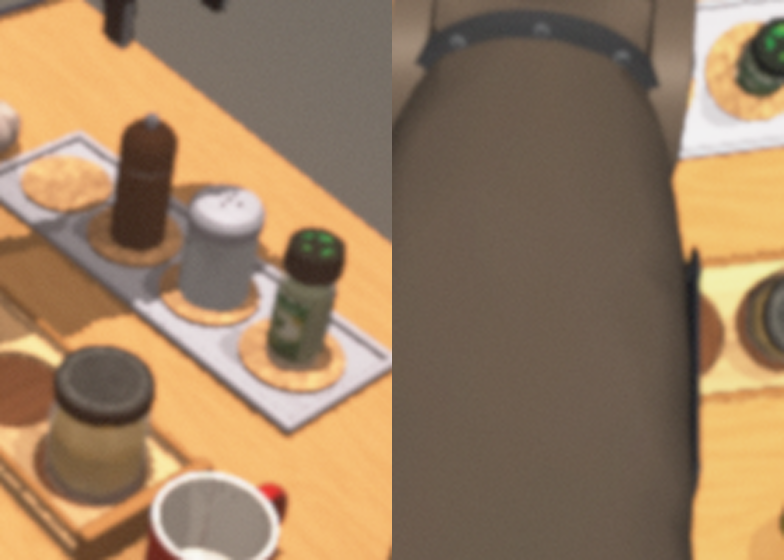

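The squat jar stands upright in the rightmost well (crop 100,425), and the mill and the others are undisturbed. I'll descend on the mill.

step_arm(
  steps=[
    [0,-0.1,-0.1,2,0],
    [0,-0.1,-0.1,4.5,0],
    [0,-0.1,-0.1,7,0],
    [0,-0.1,-0.1,9,0],
    [0,-0.1,-0.1,10.5,0],
    [0,-0.1,-0.1,11.5,0],
    [0,-0.1,-0.1,12.2,0],
    [0,-0.1,-0.1,12.6,0],
    [0,-0.1,-0.1,12.9,0],
    [0.2,-0.1,-0.1,12.9,0],
  ],
  squeeze=35,
)

```text
time_s: 10.0
tcp_pos: [0.6327, 0.0019, 0.069]
tool_rot: [2.103, 2.333, 0.0]
wrist_force: [-0.4, 0.4, 1.0]
finger_gap: 0.886
finger_force: 0.0
```

step_arm(
  steps=[
    [0.35,0,0,0,0],
    [0.4,0,0,0,0],
    [0.45,0,0,0,0],
    [0.5,0,0,0,0],
    [0.6,0,0,0,0],
    [0.7,0,0,0,0],
    [0.8,0,0,0,0],
    [0.8,0,0,0,0],
  ],
)

```text
time_s: 10.67
tcp_pos: [0.6327, 0.0022, 0.0694]
tool_rot: [2.103, 2.334, 0.0]
wrist_force: [-1.8, 1.0, 6.0]
finger_gap: 0.514
finger_force: 35.2
```

step_arm(
  steps=[
    [0.8,0,0,-0.5,0],
    [0.8,0,0,-1.5,0],
    [0.8,0,0,-3.5,0],
    [0.8,0,0,-6,0],
    [0.8,0,0,-8.5,0],
    [0.8,0,0,-10.5,0],
    [0.8,0,0,-11.5,0],
    [0.8,0,0,-12,0],
    [0.8,0,0,-12,0],
  ],
)

```text
time_s: 11.42
tcp_pos: [0.6327, 0.0022, 0.1896]
tool_rot: [2.102, 2.333, 0.001]
wrist_force: [-0.3, 0.4, -1.8]
finger_gap: 0.518
finger_force: 36.1
```

```bash
python3 d.py .4525 -.0993 .189
```

```text
shift cm [ -8.22 -18.98   0.04] turn 0.0 tcp [0.6327 0.0022 0.1896] t 11.4167 q [-0.1   0.55  1.59  0.    0.99 -0.2 ]
```

step_arm(
  steps=[
    [0.8,-0.6,-1.4,0,0],
    [0.8,-1.6,-3.6,0,0],
    [0.8,-2.8,-6.5,0,0],
    [0.8,-4,-9.3,0,0],
    [0.8,-5.3,-12.2,0,0],
    [0.8,-6.4,-14.8,0,0],
    [0.8,-7.3,-16.9,0,0],
    [0.8,-7.9,-18.3,0,0],
    [0.8,-8.2,-19,0,0],
    [0.8,-8.2,-19,0,0],
  ],
)

```text
time_s: 12.25
tcp_pos: [0.4511, -0.0995, 0.1882]
tool_rot: [-2.103, -2.331, 0.001]
wrist_force: [0.2, 0.1, -1.2]
finger_gap: 0.513
finger_force: 36.2
```

step_arm(
  steps=[
    [0.8,0,0,1,0],
    [0.8,0,0,2.5,0],
    [0.8,0,0,4.5,0],
    [0.8,0,0,6.5,0],
    [0.8,0,0,8.5,0],
    [0.8,0,0,10,0],
    [0.8,0,0,11,0],
    [0.8,0,0,11.5,0],
    [0.8,0,0,11.7,0],
    [0.8,0,0,11.7,0],
  ],
)

```text
time_s: 13.08
tcp_pos: [0.4526, -0.0988, 0.0714]
tool_rot: [-2.102, -2.334, 0.0]
wrist_force: [0.1, -0.0, -2.2]
finger_gap: 0.518
finger_force: 36.1
```

```bash
python3 d.py .4525 -.0993 .0664
```

```text
shift cm [-0.05 -0.01  0.5 ] turn 0.0 tcp [ 0.4526 -0.0988  0.0714] t 13.0833 q [-0.36  0.54  2.11  0.    0.5  -0.46]
```

step_arm(
  steps=[
    [0.8,0,0,0.1,0],
    [0.8,0,0,0.2,0],
    [0.8,0,0,0.3,0],
    [0.8,0,0,0.4,0],
    [0.8,0,0,0.45,0],
    [0.8,0,0,0.45,0],
  ],
)

```text
time_s: 13.58
tcp_pos: [0.4522, -0.0991, 0.0673]
tool_rot: [2.103, 2.334, 0.0]
wrist_force: [-0.1, -0.1, -1.9]
finger_gap: 0.52
finger_force: 36.1
```

step_arm(
  steps=[
    [0.8,0,0,0.1,0],
    [0.8,0,0,0.15,0],
    [0.8,0,0,0.15,0],
  ],
)

```text
time_s: 13.83
tcp_pos: [0.4523, -0.0992, 0.0664]
tool_rot: [2.103, 2.333, 0.0]
wrist_force: [-2.9, -0.5, 9.4]
finger_gap: 0.514
finger_force: 36.9
```

step_arm(
  steps=[
    [0.8,0,0,-0.05,0],
    [0.4,0,0,-0.05,0],
    [0.3,0,0,-0.05,0],
    [0.1,0,0,-0.05,0],
    [0,0,0,-0.05,0],
    [0,0,0,-0.05,0],
    [0,0,0,-2,0],
    [0,0,0,-5,0],
    [0,0,0,-9,0],
    [0,0,0,-13,0],
  ],
)

```text
time_s: 14.67
tcp_pos: [0.4516, -0.0989, 0.1969]
tool_rot: [-2.102, -2.332, 0.001]
wrist_force: [0.7, 0.5, 0.3]
finger_gap: 0.999
finger_force: 0.0
```

```bash
python3 d.py .6465 -.079 .2
```

```text
shift cm [-0.05 19.59 -0.35] turn 0.0 tcp [ 0.4516 -0.0989  0.1969] t 14.6667 q [-0.36  0.32  1.99  0.    0.83 -0.46]
```

step_arm(
  steps=[
    [0,0,2,0,0],
    [0,0,5.5,0,0],
    [0,0,9.2,0,0],
    [0,0,13,0,0],
    [0,0,16.2,0,0],
    [0,0,18.5,0,0],
    [0,0,19.5,0,0],
    [0,0,19.6,0,0],
    [0,0,19.6,0,0],
  ],
)

```text
time_s: 15.42
tcp_pos: [0.6468, -0.0786, 0.1951]
tool_rot: [-2.102, -2.334, 0.001]
wrist_force: [-0.1, -0.5, -0.0]
finger_gap: 0.998
finger_force: 0.0
```

```bash
python3 d.py .6465 -.079 .044; python3 - <<'E'
from station import env
from h import *
n="scene";x0,y0=260,140
f=env.grab_frame(n);b=cv2.resize(f["frame"][y0:y0+150,x0:x0+190,::-1],None,fx=3.5,fy=3.5,interpolation=cv2.INTER_CUBIC)
for x,y,z,r in((.6465,-.079,.083,.0285),(.6465,-.079,.011,.027),(.65,-.164,.011,.02),(.65,-.164,.116,.02)):
  cv2.polylines(b,[((proj(n,ring(x,y,z,r))-[x0,y0]+.5)*3.5).astype(int)],True,(0,0,255),1)
cv2.imwrite("pics/p3.png",b)
E
```

```text
shift cm [-0.05 -0.02 15.11] turn 0.0 tcp [ 0.6468 -0.0786  0.1951] t 15.4167 q [-0.22  0.57  1.54  0.    1.03 -0.33]
```

View pics/p3.png

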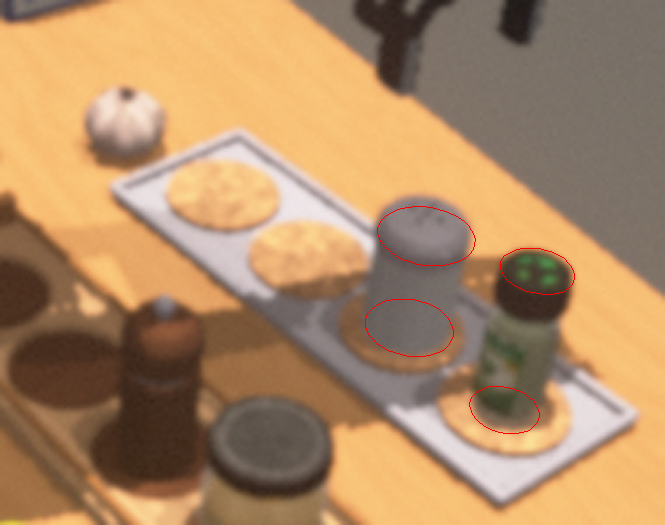

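The mill stands in its well (crop 160,400). The shaker ring at (410,328) and the spice jar ring at (505,410) both fit. I'll descend on the shaker.

step_arm(
  steps=[
    [0,0,0,2,0],
    [0,0,0,5,0],
    [0,0,0,8,0],
    [0,0,0,10.5,0],
    [0,0,0,12.5,0],
    [0,0,0,14,0],
    [0,0,0,14.7,0],
    [0,0,0,15,0],
    [0,0,0,15.1,0],
    [0.2,0,0,15.1,0],
  ],
)

```text
time_s: 16.3
tcp_pos: [0.6473, -0.0789, 0.0457]
tool_rot: [2.103, 2.333, 0.001]
wrist_force: [0.2, 1.2, 0.2]
finger_gap: 0.888
finger_force: 0.0
```

step_arm(
  steps=[
    [0.28,0,0,0,0],
    [0.32,0,0,0,0],
    [0.38,0,0,0,0],
    [0.45,0,0,0,0],
    [0.6,0,0,0,0],
    [0.8,0,0,0,0],
    [0.8,0,0,0,0],
  ],
)

```text
time_s: 16.88
tcp_pos: [0.6472, -0.0787, 0.0451]
tool_rot: [2.103, 2.334, 0.0]
wrist_force: [-3.1, 0.2, 5.2]
finger_gap: 0.62
finger_force: 48.6
```

step_arm(
  steps=[
    [0.8,0,0,-0.5,0],
    [0.8,0,0,-1.5,0],
    [0.8,0,0,-3.5,0],
    [0.8,0,0,-6,0],
    [0.8,0,0,-8.5,0],
    [0.8,0,0,-11,0],
    [0.8,0,0,-12.8,0],
    [0.8,0,0,-13.7,0],
    [0.8,0,0,-14,0],
    [0.8,0,0,-14,0],
  ],
  squeeze=35,
)

```text
time_s: 17.72
tcp_pos: [0.6471, -0.0787, 0.1851]
tool_rot: [2.103, 2.334, 0.001]
wrist_force: [-0.7, 0.2, -3.5]
finger_gap: 0.619
finger_force: 48.6
```

```bash
python3 d.py .4437 -.0141 .185
```

```text
shift cm [  8.54 -19.56  -0.  ] turn 0.0 tcp [ 0.6471 -0.0787  0.1851] t 17.7167 q [-0.22  0.58  1.55  0.    1.01 -0.33]
```

step_arm(
  steps=[
    [0.8,0.6,-1.4,0,0],
    [0.8,1.6,-3.7,0,0],
    [0.8,2.9,-6.6,0,0],
    [0.8,4.2,-9.6,0,0],
    [0.8,5.5,-12.6,0,0],
    [0.8,6.7,-15.3,0,0],
    [0.8,7.6,-17.4,0,0],
    [0.8,8.2,-18.8,0,0],
    [0.8,8.5,-19.5,0,0],
    [0.8,8.5,-19.5,0,0],
  ],
)

```text
time_s: 18.55
tcp_pos: [0.4431, -0.014, 0.1842]
tool_rot: [-2.101, -2.333, 0.001]
wrist_force: [0.4, -0.4, -2.8]
finger_gap: 0.619
finger_force: 48.6
```

step_arm(
  steps=[
    [0.8,0,0,1,0],
    [0.8,0,0,2.8,0],
    [0.8,0,0,5,0],
    [0.8,0,0,7.5,0],
    [0.8,0,0,10,0],
    [0.8,0,0,11.8,0],
    [0.8,0,0,12.8,0],
    [0.8,0,0,13.4,0],
    [0.8,0,0,13.7,0],
    [0.8,0,0,13.7,0],
  ],
)

```text
time_s: 19.38
tcp_pos: [0.4448, -0.0146, 0.0472]
tool_rot: [-2.103, -2.333, 0.0]
wrist_force: [0.0, 0.7, -2.3]
finger_gap: 0.622
finger_force: 48.6
```

```bash
python3 d.py .4437 -.0141 .042
```

```text
shift cm [ 0.06 -0.1   0.52] turn -0.0 tcp [ 0.4448 -0.0146  0.0472] t 19.3833 q [-0.18  0.57  2.16  0.    0.4  -0.29]
```

step_arm(
  steps=[
    [0.8,0,0,0.1,0],
    [0.8,0,0,0.2,0],
    [0.8,0,0,0.3,0],
    [0.8,0,0,0.4,0],
    [0.8,0,0,0.45,0],
    [0.8,0,0,0.45,0],
  ],
)

```text
time_s: 19.88
tcp_pos: [0.4444, -0.0144, 0.0434]
tool_rot: [2.103, 2.334, 0.0]
wrist_force: [0.9, 0.1, -2.0]
finger_gap: 0.621
finger_force: 48.6
```

step_arm(
  steps=[
    [0.8,0,0,0.1,0],
    [0.8,0,0,0.15,0],
    [0.8,0,0,0.15,0],
  ],
)

```text
time_s: 20.13
tcp_pos: [0.4444, -0.0145, 0.042]
tool_rot: [2.103, 2.334, 0.0]
wrist_force: [-0.5, -0.7, 2.2]
finger_gap: 0.619
finger_force: 47.1
```

step_arm(
  steps=[
    [0.8,0,0,0,0],
    [0.3,0,0,0,0],
    [0.2,0,0,0,0],
    [0.1,0,0,0,0],
    [0,0,0,0,0],
    [0,0,0,0,0],
    [0,0,0,-2,0],
    [0,0,0,-6,0],
    [0,0,0,-10,0],
    [0,0,0,-14,0],
  ],
)

```text
time_s: 20.97
tcp_pos: [0.4438, -0.0143, 0.1833]
tool_rot: [-2.102, -2.333, 0.001]
wrist_force: [0.8, 0.7, 0.5]
finger_gap: 1.002
finger_force: 0.0
```

```bash
python3 d.py .65 -.164 .2
```

```text
shift cm [-17.02  18.96  -1.7 ] turn -0.0 tcp [ 0.4438 -0.0143  0.1833] t 20.9667 q [-0.18  0.32  2.05  0.    0.78 -0.29]
```

step_arm(
  steps=[
    [0,-2,2.2,-1.7,0],
    [0,-4.7,5.2,-1.7,0],
    [0,-7.4,8.3,-1.7,0],
    [0,-10.1,11.3,-1.7,0],
    [0,-12.6,14.1,-1.7,0],
    [0,-14.8,16.5,-1.7,0],
    [0,-16.3,18.2,-1.7,0],
    [0,-17,19,-1.7,0],
    [0,-17,19,-1.7,0],
  ],
)

```text
time_s: 21.72
tcp_pos: [0.652, -0.1651, 0.1977]
tool_rot: [-2.104, -2.333, 0.0]
wrist_force: [0.1, -0.4, -0.6]
finger_gap: 0.996
finger_force: 0.0
```

```bash
python3 d.py .65 -.164 .063; python3 - <<'E'
from station import env
import cv2
x0,y0=210,140
f=env.grab_frame("scene");cv2.imwrite("pics/p4.png",cv2.resize(f["frame"][y0:y0+170,x0:x0+230,::-1],None,fx=3,fy=3,interpolation=cv2.INTER_CUBIC))
E
```

```text
shift cm [ 0.13 -0.18 13.48] turn -0.001 tcp [ 0.652  -0.1651  0.1977] t 21.7167 q [-0.35  0.6   1.48 -0.    1.07 -0.45]
```

View pics/p4.png

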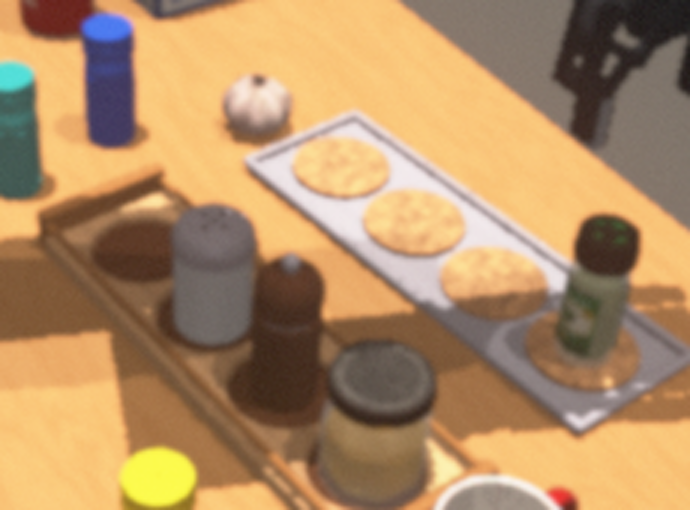

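Shaker (213,275), mill (285,340) and squat jar (375,430) all stand in order, and the leftmost well (140,250) is free. Now the spice jar.

step_arm(
  steps=[
    [0,0.1,-0.1,2,0],
    [0,0.1,-0.1,4.5,0],
    [0,0.1,-0.1,7,0],
    [0,0.1,-0.1,9,0],
    [0,0.1,-0.1,10.8,0],
    [0,0.1,-0.1,12.2,0],
    [0,0.1,-0.1,13.1,0],
    [0,0.1,-0.1,13.5,0],
    [0.2,0.1,-0.1,13.5,0],
    [0.35,0.1,-0.1,13.5,0],
  ],
)

```text
time_s: 22.6
tcp_pos: [0.65, -0.1627, 0.0646]
tool_rot: [2.102, 2.334, 0.001]
wrist_force: [0.1, -0.1, 0.7]
finger_gap: 0.747
finger_force: 0.0
```

step_arm(
  steps=[
    [0.4,0,0,0,0],
    [0.45,0,0,0,0],
    [0.5,0,0,0,0],
    [0.55,0,0,0,0],
    [0.6,0,0,0,0],
    [0.7,0,0,0,0],
    [0.8,0,0,0,0],
    [0.8,0,0,0,0],
  ],
)

```text
time_s: 23.27
tcp_pos: [0.65, -0.1629, 0.0647]
tool_rot: [2.103, 2.333, 0.001]
wrist_force: [-2.2, 1.5, 5.1]
finger_gap: 0.464
finger_force: 27.9
```

step_arm(
  steps=[
    [0.8,0,0,-0.5,0],
    [0.8,0,0,-1.5,0],
    [0.8,0,0,-3.5,0],
    [0.8,0,0,-6,0],
    [0.8,0,0,-8.5,0],
    [0.8,0,0,-11,0],
    [0.8,0,0,-12.5,0],
    [0.8,0,0,-13.5,0],
    [0.8,0,0,-13.5,0],
  ],
  squeeze=35,
)

```text
time_s: 24.02
tcp_pos: [0.6505, -0.1631, 0.2015]
tool_rot: [2.101, 2.331, 0.002]
wrist_force: [0.1, -0.1, -1.2]
finger_gap: 0.459
finger_force: 29.4
```

```bash
python3 d.py .435 .071 .2
```

```text
shift cm [ 25.52 -19.     0.05] turn 0.0 tcp [ 0.6505 -0.1631  0.2015] t 24.0167 q [-0.34  0.59  1.48  0.    1.07 -0.45]
```

step_arm(
  steps=[
    [0.8,1.9,-1.4,0,0],
    [0.8,4.4,-3.3,0,0],
    [0.8,7.4,-5.5,0,0],
    [0.8,10.5,-7.8,0,0],
    [0.8,13.6,-10.1,0,0],
    [0.8,16.7,-12.4,0,0],
    [0.8,19.6,-14.6,0,0],
    [0.8,22.2,-16.5,0,0],
    [0.8,24.2,-18,0,0],
    [0.8,25.3,-18.8,0,0],
  ],
)

```text
time_s: 24.85
tcp_pos: [0.4342, 0.0707, 0.1982]
tool_rot: [-2.1, -2.334, 0.002]
wrist_force: [0.9, -0.4, -0.6]
finger_gap: 0.466
finger_force: 29.4
```

step_arm(
  steps=[
    [0.8,0.2,-0.1,0.5,0],
    [0.8,0.2,-0.1,2,0],
    [0.8,0.2,-0.1,4,0],
    [0.8,0.2,-0.1,6.5,0],
    [0.8,0.2,-0.1,9,0],
    [0.8,0.2,-0.1,11,0],
    [0.8,0.2,-0.1,12.2,0],
    [0.8,0.2,-0.1,12.8,0],
    [0.8,0.2,-0.1,13,0],
    [0.8,0.2,-0.1,13,0],
  ],
)

```text
time_s: 25.68
tcp_pos: [0.4358, 0.0707, 0.0684]
tool_rot: [-2.103, -2.333, 0.001]
wrist_force: [0.6, 0.0, -2.3]
finger_gap: 0.463
finger_force: 29.5
```

```bash
python3 d.py .435 .071 .0617
```

```text
shift cm [ 0.03 -0.08  0.67] turn -0.0 tcp [0.4358 0.0707 0.0684] t 25.6833 q [ 0.01  0.53  2.16  0.    0.45 -0.09]
```

step_arm(
  steps=[
    [0.8,0,0,0.15,0],
    [0.8,0,0,0.3,0],
    [0.8,0,0,0.45,0],
    [0.8,0,0,0.55,0],
    [0.8,0,0,0.6,0],
    [0.8,0,0,0.6,0],
  ],
)

```text
time_s: 26.18
tcp_pos: [0.4355, 0.0711, 0.0629]
tool_rot: [2.103, 2.334, 0.0]
wrist_force: [-0.5, 0.1, -1.0]
finger_gap: 0.462
finger_force: 29.5
```

step_arm(
  steps=[
    [0.8,0,0,0.1,0],
    [0.8,0,0,0.15,0],
    [0.8,0,0,0.15,0],
  ],
)

```text
time_s: 26.43
tcp_pos: [0.4355, 0.0711, 0.0616]
tool_rot: [2.103, 2.334, 0.001]
wrist_force: [-0.8, 0.0, 4.3]
finger_gap: 0.465
finger_force: 29.9
```

step_arm(
  steps=[
    [0.8,0,0,0,0],
    [0.45,0,0,0,0],
    [0.3,0,0,0,0],
    [0.1,0,0,0,0],
    [0,0,0,0,0],
    [0,0,0,0,0],
    [0,0,0,-2,0],
    [0,0,0,-6,0],
    [0,0,0,-10,0],
    [0,0,0,-14,0],
  ],
)

```text
time_s: 27.27
tcp_pos: [0.4348, 0.0711, 0.2029]
tool_rot: [-2.102, -2.333, 0.001]
wrist_force: [1.2, 0.2, -0.6]
finger_gap: 1.001
finger_force: 0.0
```

step_arm(
  steps=[
    [0,1,3,-1,0],
    [0,2,7,-1,0],
    [0,3,11,-1,0],
    [0,4,15,-1,0],
    [0,5,18,-1,0],
    [0,6,20,-1,0],
    [0,6,20,-1,0],
    [0,6,20,-1,0],
  ],
)

```text
time_s: 27.93
tcp_pos: [0.6281, 0.1519, 0.2103]
tool_rot: [-2.101, -2.334, 0.002]
wrist_force: [-0.3, -0.8, 0.1]
finger_gap: 0.999
finger_force: 0.0
```

```bash
python3 - <<'E'
from station import env
import cv2,numpy as np
x0,y0=190,130
f=env.grab_frame("scene");a=cv2.resize(f["frame"][y0:y0+200,x0:x0+250,::-1],None,fx=3,fy=3,interpolation=cv2.INTER_CUBIC)
cv2.imwrite("pics/p5.png",a)
E
```

```text
(no output)
```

View pics/p5.png

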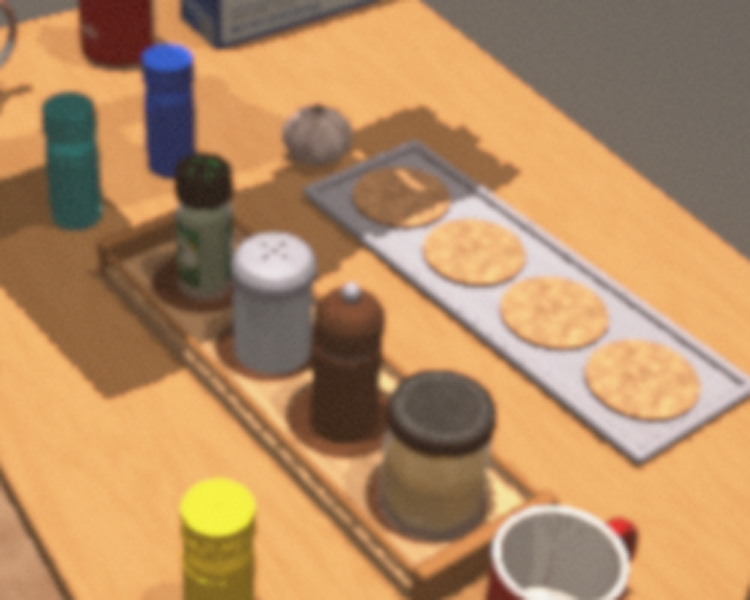

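The rack now holds, from left to right, spice jar (205,235), shaker (273,310), mill (347,375) and squat jar (437,460), each upright in its well. The garlic is still in place at (318,135). I'll hand it in.

```bash
python3 -c "from station import env;print(env.job_done())"
```

```text
the job is handed in; nothing more can be done
None
```

All four condiments stand upright in the rack in reverse order (left to right: spice jar, sugar shaker, pepper mill, squat jar), the garlic was not moved, and the job was handed in at about 28 s of the 104 s allowed.

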